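# Scrape ring blanks off a flat shovel into the red bay of a parts carousel

### The arm

A 6-joint arm with a two-finger parallel gripper is mounted at the origin on a cart in front of the work surface, level with it; the furniture and walls round the work are solid. World frame = base frame: x ahead of the robot, y to its left, z up, the work surface at z = 0. Lengths are in m, angles in degrees, forces in N, time in s.
With the tool pointing down it reaches from about 0.25 to 0.725 m from the base axis. Payload 9.7 kg.
Tool frame: the origin (TCP) lies midway between the tips of the shut fingers; the grasp point (between the pads) lies 19 mm behind it (bot.pinch_z is the distance from the TCP to the grasp point, in m); z points along the fingers, x is the direction in which the jaws open and shut, and the axes are right-handed (so a half turn about z gives the same grasp; the last joint's range is limited). The gripper opens to 85 mm and grips with 20 to 120 N. Pads are 22 mm wide; open, the fingers measure 114 mm over their backs; the gripper's body (76 mm by 85 mm) begins 54 mm behind the grasp point. The pads swing forward as they close: fully open they stand 13 mm farther back than shut.
Start: joints at [64.171, 4.979, 10.078, 95.1, 0, 90], TCP at [0.24, 0.495, 0.231] pointing down, gripper open.
Joint ranges: [-179.16, 179.16], [-48.56, 103.87], [-65.8, 70.77], [-126.05, 130.52], [-82.76, 87.17], [-180, 180]. Speed limits (degrees/s): [127.2, 127.2, 147.25, 180, 180, 180].

### API

Orientations are given as [roll, pitch, yaw] about the fixed x, y, z axes, in that order (R = Rz(yaw) Ry(pitch) Rx(roll)).
In Python, from workcell import bot gives the robot as it stands. The module is installed in compiled form; this text tells all that it offers.
- The arm moves only by the shell command python3 -m pendant 'ROWS' [FORCE]. ROWS is JSON, a list of rows, each a list of 7 numbers: the shift along the tool's x, y, z scaled (see below), then the turn, a rotation vector about the tool's x, y, z scaled (see below), then the closure, from 0 (fully open) to 1 (shut). In form: [[tx, ty, tz, wx, wy, wz, jaw], ...]. A call has 1 to 12 rows; each row shifts and turns the pose as measured when the row begins, along the tool's axes as they then stand; what a row does not reach is not made up. The controller multiplies each number of a shift by 0.25 m and each number of a turn by pi rad. A row lasts 1/10 s, in which the tool goes at most 50 mm and 8.59 degrees, less where a joint would pass 70% of its speed; a pose out of reach is approached as far as the arm can. A call with a number of a shift or a turn outside -1 to 1 is refused whole. A call with a gripper value outside its range is refused whole. The fingers move at their own pace and stop on an object; FORCE is the grip in N (left out, the last holds). Time passes only in rows, so rows that do not move let the fingers close. It gives the time, the measured TCP pose, the force and the opening at its end, in the units of the state.
- bot.get_obs(): the state, without advancing time (a new reading comes with each control period).
- bot.camera(name): name is "scene" or "top" or "wrist"; returns the picture (400x640x3 uint8, red, green, blue); there is no depth.
- bot.calibration(name): a dict with "intrinsics" (3x3 intrinsics, pixels), "k1" (the pictures are not rectified: a ray, as slopes to the right and down, at radius r is drawn at 1 + k1 r^2 times it, then the intrinsics apply), "xyz" and "attitude" of the camera in the world. Camera axes: x right, y up, looking along -z (the intrinsics and any distortion apply to the point x, -y, -z); pixel columns grow to the right and rows downward; lengths in m; the calibration is good to about 2 mm. A picture is of the moment at which its call begins: read the wrist's pose just before it. calibration takes no time and is no camera call; for the wrist camera it gives the pose at the moment of the call.
- bot.job_done(): hands the job in, once; it reports no verdict.
The state is a dict: "time": time; "q": joint angles; "qd": joint speeds; "joint_efforts": joint torques, N m; "ee_pos": TCP position; "tcp_rot": TCP orientation; "wrist_force": force on the tool from outside, world axes, zero at the start; "torque": the same for the moment, N m; "opening": finger opening in m.
Only numpy, scipy, OpenCV 4.12 (cv2) and the standard library are available. Lean on these libraries where they do the work, as an engineer would, in place of code of your own. Each camera call takes 0.05 s, during which the arm holds its last target.

### The job

Turn the parts carousel until its red bay is squarely behind the orange scraper and leave it so. Then take the flat shovel by its handle, carry it level with the three brass ring blanks on it, lower the blade inside the scraper with its narrow neck down through the slot onto the rim, and draw it back under the scraper, pressed lightly on the rim, so that all three blanks are scraped off into the red bay. Lay the shovel flat on the bench again and let go, without shifting the jar, the tape or the pliers.

Things in the scene. Friction and masses are not known exactly. Their poses are not given: they have to be found in the camera images.
- carousel: round parts carousel fixed to the bench, 190 mm across. Origin on the bench under the turning axis, z up; its -x axis points from the turning axis to the rim and scraper. Its tray turns about the vertical: outside radius 95 mm, four equal bays between 3 mm dividers, floor 34 mm above the bench, walls and dividers up to 60 mm.
- tray (a joint): turning angle of the tray, rad, anticlockwise seen from above; a whole turn either way is allowed (limits -7 and 13). At 0 or 2 pi the red bay is squarely behind the scraper. Friction 0.04 N m holds it where it is left.
- knob (a point): centre of the round black knob on the tray's turning axis: 30 mm across, 28 mm high (14 mm above and below this point, 88 mm above the bench); turns with the tray. The thinner aluminium hub below it is 22 mm across.
- red_bay (a point): centre of the floor of the red-floored bay, 58 mm from the turning axis; turns with the tray. The other bays are yellow, blue and green.
- bay_stop (a point): point fixed to the stand where red_bay must come: 58 mm from the turning axis towards the scraper
- rim: straight aluminium rim bar fixed to the stand just outside the tray, 9 mm thick and 96 mm long, across the carousel's -x axis and centred 102.5 mm from the turning axis; its top is level, 62 mm above the bench, 2 mm above the tray walls. Origin and axes as carousel.
- scraper: two fixed flat orange plates over the rim, either side of a 16 mm wide slot on the carousel's -x axis, open above. Undersides 69 mm, tops 77 mm above the bench: 7 mm free over the rim. They reach from 80 mm (scraping edge) to 107 mm from the turning axis, and 8 to 46 mm to each side; 78 mm free width between their end posts. Origin and axes as carousel.
- slot (a point): middle of the slot at the scraping edge of the plates, at the height of the rim's top: 80 mm from the turning axis, 62 mm above the bench; axes as carousel, so +x points from the scraper to the turning axis
- shovel: flat steel hand shovel, wooden handle, about 160 g, standing level on blade and a foot (x = -148 mm). Origin: centre of the blade's underside; +x from handle to blade, z up. Blade 52 mm (x) by 60 mm (y), 3 mm thick, no side walls. Behind it a neck 8 mm wide, 3 mm thick, flush with the blade, from x = -26 to -73 mm, where it turns up (x = -67 to -73 mm) to the handle.
- shovel_blade (a point): centre of the blade's underside (same as the shovel's origin)
- shovel_grip (a point): centre of the wooden handle: 14 mm wide, 20 mm high, 86 mm long along the shovel's x; at shovel x = -112 mm, 35 mm above the blade's underside; nothing beneath it
- blank1: brass ring blank lying flat on the blade, 21 mm outside, 14 mm inside, 12 mm high, 20 g; origin at the centre of its underside
- blank2: another such ring blank
- blank3: another such ring blank
- blank1_mid (a point): centre of blank1, half-way up
- blank2_mid (a point): centre of blank2, half-way up
- blank3_mid (a point): centre of blank3, half-way up
- jar: bystander: white jar with a black screw cap, 53 mm across, 64 mm high, origin under its centre
- tape: bystander: roll of masking tape lying flat, 70 mm across, 20 mm high, origin under its centre
- pliers: bystander: pliers with orange grips lying flat, 138 mm long along y, 12 mm high, origin under the centre

How it is judged (in metres and radians):
On the way, in this order (a step that is already met when the one before it is completed fails the run):
1. the red bay is squarely behind the scraper (within 10 mm at its middle) (horizontal distance between red_bay and bay_stop below 0.01 m), for 0.2 s.
2. the shovel's blade is inside the scraper, down at the rim, with all three blanks still on it (x of shovel_blade in the frame of slot above 0.015 m and y of shovel_blade in the frame of slot between -0.02 and 0.02 m and z of shovel_blade in the frame of slot below 0.007 m and distance between each of blank1_mid, blank2_mid, blank3_mid and shovel_blade below 0.035 m), for 0.1 s.
3. the scraper pushes blanks along the blade while the shovel is pressed on the rim (contact force between shovel and rim above 0.5 N and contact force between any of blank1, blank2, blank3 and scraper above 0.05 N), for 0.03 s.
At the end, for the whole second after the job is handed in: All three blanks lie in the red bay (within 52 mm of the middle of its floor, below its walls), the red bay is still behind the scraper (within 12 mm), and the shovel lies flat (within 0.12 rad) and at rest on the bench (blade less than 25 mm up) (horizontal distance between each of blank1_mid, blank2_mid, blank3_mid and red_bay below 0.052 m and z of blank1_mid in the frame of red_bay between 0 and 0.026 m and z of blank2_mid in the frame of red_bay between 0 and 0.026 m and z of blank3_mid in the frame of red_bay between 0 and 0.026 m and horizontal distance between red_bay and bay_stop below 0.012 m and height (world z) of shovel_blade below 0.025 m and angle between shovel's own z axis and vertical below 0.12 rad and linear speed of shovel below 0.02 m/s); the robot touches nothing.
It fails at once if the shovel is tipped more than 0.35 rad (angle between shovel's own z axis and vertical above 0.35 rad).
It fails at once if the jar is shifted by more than 30 mm or tipped (distance of jar from where it was at the start of the episode above 0.03 m or angle between jar's own z axis and vertical above 0.4 rad).
It fails at once if the tape is shifted by more than 30 mm (distance of tape from where it was at the start of the episode above 0.03 m).
It fails at once if the pliers are shifted by more than 30 mm (distance of pliers from where it was at the start of the episode above 0.03 m).
It also fails if it takes over 72 s, if anything falls off the work surface, if the arm or the gripper's body presses on something with over 40 N, if the wrist force passes 120 N, or if a joint passes its speed limit or range.

## Working session

There is one attempt and no reset: what is moved stays moved. The work goes in short steps, Python scripts to look and compute and a shell command to move; the robot and the scene stay as the last step left them, time stands still between calls to the robot, and variables do not carry over. Pictures are saved under pics/ and viewed, and the job is handed in when it is done.

```bash
mkdir -p pics; ls
cat > h.py <<'E'
import numpy as np, cv2
from workcell import bot
from scipy.spatial.transform import Rotation as R
def save(n,fn):
    im=bot.camera(n); cv2.imwrite('pics/'+fn,im[:,:,::-1]); return im
E
python3 - <<'E'
from h import *
print(bot.get_obs())
for n in ('scene','top','wrist'):
    print(n,bot.calibration(n)); save(n,n+'0.png')
E
```

```text
pics
{'time': 0.0, 'q': array([ 6.41706761e+01,  5.01287058e+00,  1.00324775e+01,  9.51000652e+01,
       -5.32658491e-04,  9.00025127e+01]), 'qd': array([-0.06214875,  0.02924676,  0.01515835,  0.01360664, -0.01872182,
        0.04886304]), 'joint_efforts': array([-5.68309024e-04, -5.20387244e+01,  4.64799035e+01,  1.66020251e-02,
        4.80921415e-05,  8.30677777e-06]), 'ee_pos': array([0.239527  , 0.49483284, 0.23054839]), 'tcp_rot': array([1.79999464e+02, 8.04583143e-02, 6.41681633e+01]), 'wrist_force': array([0.82392799, 0.37629342, 0.13974788]), 'torque': array([ 0.01821516, -0.01153369, -0.01726899]), 'opening': 0.08509585593218727}
scene {'intrinsics': array([[367.42358323,   0.        , 319.51727443],
       [  0.        , 367.42358323, 197.61502756],
       [  0.        ,   0.        ,   1.        ]]), 'k1': -0.0019389565609649179, 'xyz': array([ 0.26258315, -0.87945329,  0.69740701]), 'attitude': array([ 48.6872381 ,  -0.75759209, -24.0065584 ])}
top {'intrinsics': array([[510.28164867,   0.        , 319.95361068],
       [  0.        , 510.28164867, 205.43184996],
       [  0.        ,   0.        ,   1.        ]]), 'k1': -0.028319417922832137, 'xyz': array([ 0.41411471, -0.2724764 ,  1.19861829]), 'attitude': array([  6.73222888,  -1.25011484, -90.85909608])}
wrist {'intrinsics': array([[317.68474912,   0.        , 327.18337828],
       [  0.        , 317.68474912, 198.76322844],
       [  0.        ,   0.        ,   1.        ]]), 'k1': -0.061118459141938, 'xyz': array([0.16309514, 0.53158948, 0.37246952]), 'attitude': array([-1.91717453e+01,  2.33356475e-02,  6.41820350e+01])}
```

View pics/scene0.png

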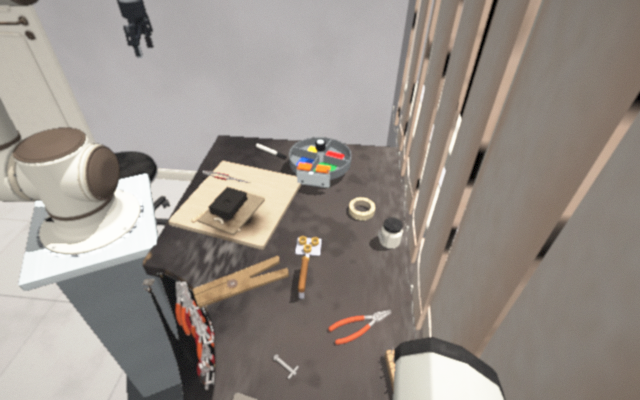

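View pics/top0.png

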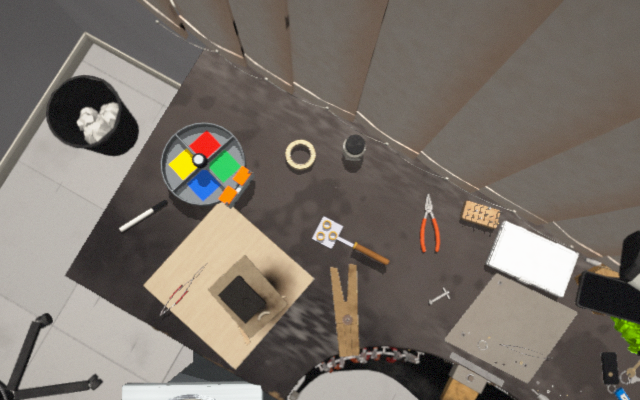

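View pics/wrist0.png

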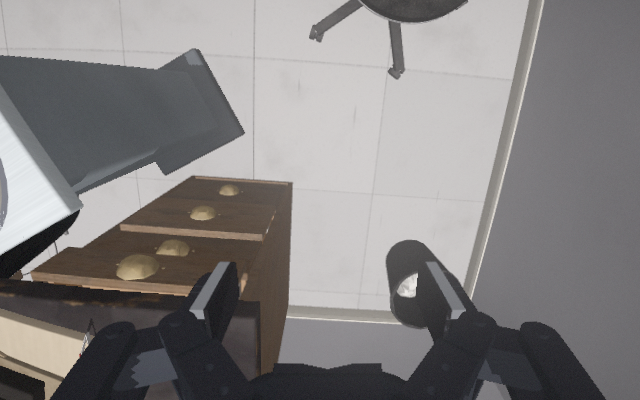

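```bash
cat >> h.py <<'E'
def ray(n,uv,cal=None):
    c=cal or bot.calibration(n); K=c['intrinsics']
    d=np.array([(uv[0]-K[0,2])/K[0,0],(uv[1]-K[1,2])/K[1,1]]); s=d.copy()
    for _ in range(10): s=d/(1+c['k1']*(s@s))
    A=R.from_euler('xyz',c['attitude'],degrees=True).as_matrix()
    return np.array(c['xyz']),A@np.array([s[0],-s[1],-1.])
def onplane(n,uv,z,cal=None):
    o,v=ray(n,uv,cal); return o+v*(z-o[2])/v[2]
def tri(a,b):
    # a,b=(cam,uv[,cal]) midpoint and gap
    o1,v1=ray(*a);o2,v2=ray(*b)
    s=np.linalg.lstsq(np.c_[v1,-v2],o2-o1,rcond=None)[0]
    p,q=o1+s[0]*v1,o2+s[1]*v2
    return (p+q)/2,np.linalg.norm(p-q)
def proj(n,P,cal=None):
    c=cal or bot.calibration(n); K=c['intrinsics']
    A=R.from_euler('xyz',c['attitude'],degrees=True).as_matrix()
    p=A.T@(np.asarray(P,float)-c['xyz']); s=np.array([p[0],-p[1]])/-p[2]; s=s*(1+c['k1']*(s@s))
    return K[:2,:2]@s+K[:2,2]
def blobs(im,lo,hi,box,amin=8):
    # hsv mask, box=x0,y0,x1,y1
    hsv=cv2.cvtColor(im,cv2.COLOR_RGB2HSV); x0,y0,x1,y1=box
    m=cv2.inRange(hsv[y0:y1,x0:x1],lo,hi)
    n,l,st,ce=cv2.connectedComponentsWithStats(m)
    return [(st[i,4],ce[i]+[x0,y0],l==i) for i in range(1,n) if st[i,4]>=amin]
E
python3 - <<'E'
from h import *
im=cv2.imread('pics/top0.png')
cv2.imwrite('pics/t1.png',cv2.resize(im[110:220,150:270],None,fx=6,fy=5.4,interpolation=cv2.INTER_CUBIC))
cv2.imwrite('pics/t2.png',cv2.resize(im[205:280,300:400],None,fx=8,fy=8,interpolation=cv2.INTER_CUBIC))
rgb=im[:,:,::-1].copy()
for nm,lo,hi in (('red',(0,150,100),(4,255,255)),('red2',(174,150,100),(180,255,255)),('orange',(5,180,120),(18,255,255)),('yellow',(22,180,100),(32,255,255)),('green',(50,120,80),(75,255,255)),('blue',(100,120,80),(125,255,255))):
    for a,c,_ in blobs(rgb,lo,hi,(150,110,270,220)): print(nm,a,c)
E
```

```text
red 462 [204.89393939 144.35064935]
orange 184 [241.64130435 175.44021739]
orange 180 [227.63333333 194.77777778]
yellow 447 [183.22147651 164.01789709]
green 560 [223.775 165.55 ]
blue 585 [203.29230769 184.20512821]
```

View pics/t1.png

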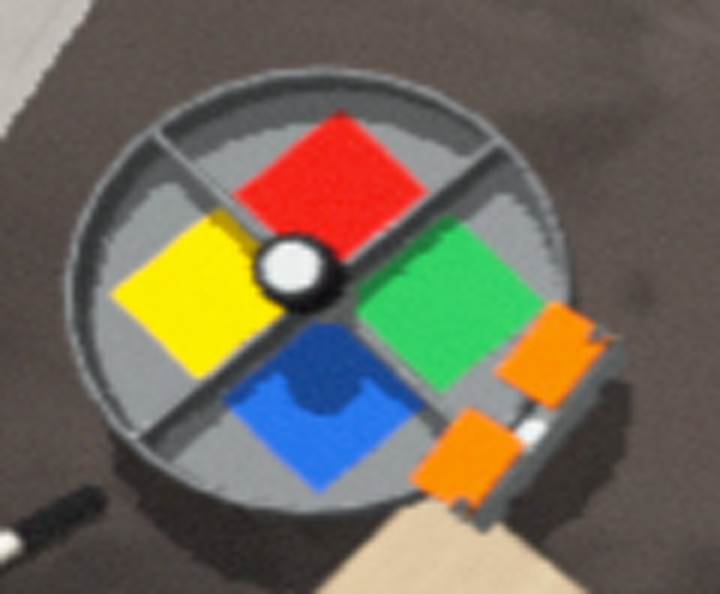

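View pics/t2.png

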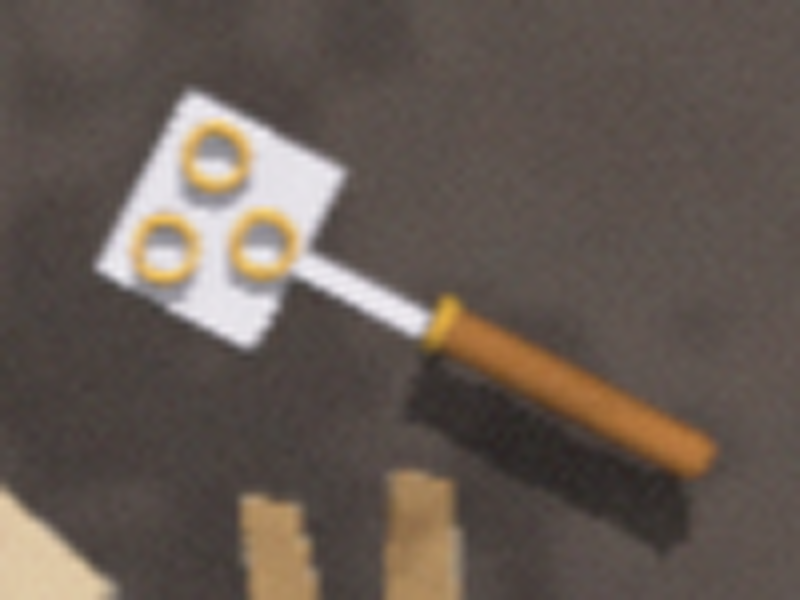

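Run:
```python
from h import *
im=cv2.imread('pics/top0.png')[:,:,::-1].copy()
# knob white? print knob dark mask
o1=onplane('top',(241.64,175.44),.077);o2=onplane('top',(227.63,194.78),.077)
m=(o1+o2)/2; d=o1-o2; print('plates',o1,o2,np.linalg.norm(d))
n=np.array([-d[1],d[0]])/np.linalg.norm(d[:2])
cs={k:onplane('top',uv,.034)[:2] for k,uv in dict(red=(204.9,144.35),green=(223.8,165.55),blue=(203.3,184.2),yellow=(183.2,164)).items()}
print(cs)
print('mid rg-by', (cs['red']+cs['blue'])/2,(cs['green']+cs['yellow'])/2)
# rim circle of the tray at z=.060 : outer contour ellipse
k=onplane('top',(150+293/6,110+268/5.4),.102); print('knob',k)
for s in (1,-1): print('axis from plates', m[:2]+s*n*.0935, np.degrees(np.arctan2(*(s*n)[::-1])))
for a,c in ((150+75/6,0),): pass
# shovel orange handle, in both cams
for cam,f,box,lo,hi in (('top','top0',(345,235,400,275),(8,120,80),(22,255,255)),('scene','scene0',(290,250,320,305),(8,120,60),(22,255,255))):
    I=cv2.imread(f'pics/{f}.png')[:,:,::-1].copy()
    for a,c,_ in blobs(I,lo,hi,box): print(cam,a,c)
```

```text
plates [ 0.61546783 -0.12578655  0.077     ] [ 0.57243009 -0.09498571  0.077     ] 0.05292389321490955
{'red': array([ 0.69749216, -0.03462658]), 'green': array([ 0.64687365, -0.078884  ]), 'blue': array([ 0.6037708 , -0.03211018]), 'yellow': array([0.65161576, 0.01488511])}
mid rg-by [ 0.65063148 -0.03336838] [ 0.64924471 -0.03199945]
knob [ 0.64704074 -0.03574328  0.102     ]
axis from plates [ 0.64836443 -0.03435188] 54.40981831009153
axis from plates [ 0.53953349 -0.18642037] -125.59018168990848
top 246 [370.57317073 253.29674797]
top 23 [351.47826087 269.65217391]
scene 11 [306.72727273 250.45454545]
scene 223 [302.84304933 274.15695067]
```

```bash
cat >> h.py <<'E'
def to(pos=None,yaw=None):
    """print shift (tool axes, scaled) & turn (scaled) total from the measured pose to TCP pos / yaw tool-down"""
    o=bot.get_obs(); A=R.from_euler('xyz',o['tcp_rot'],degrees=True)
    if pos is not None:
        d=np.asarray(pos)-o['ee_pos']; s=A.inv().apply(d)/.25
        print('shift',s.round(4),'mm',(d*1e3).round(1),'rows>=',round(np.linalg.norm(d)/.05,2))
    y=o['tcp_rot'][2] if yaw is None else yaw
    t=(A.inv()*R.from_euler('xyz',[180,0,y],degrees=True)).as_rotvec()
    print('turn',(t/np.pi).round(4),'rows>=',round(np.degrees(np.linalg.norm(t))/8.59,2))
    print('t',round(o['time'],2),'pos',o['ee_pos'].round(4),'rot',o['tcp_rot'].round(2),'q',o['q'].round(1),'F',o['wrist_force'].round(1),'open',round(o['opening'],4))
E
python3 -m pendant '[[-0.085,0.171,0.006,0,0,0,0],[-0.085,0.171,0.006,0,0,0,0],[-0.085,0.171,0.006,0,0,0,0],[-0.085,0.171,0.006,0,0,0,0],[-0.085,0.171,0,0,0,0,0],[-0.085,0.171,0,0,0,0,0],[-0.085,0.171,0,0,0,0,0],[-0.085,0.171,0,0,0,0,0],[-0.085,0.171,0,0,0,0,0],[-0.085,0.171,0,0,0,0,0],[-0.085,0.171,0,0,0,0,0],[-0.085,0.171,0,0,0,0,0]]' 40
python3 -c "
from h import *
to([.6485,-.0343,.23],55)"
```

```text
time: 1.35
ee_pos: [0.5999, 0.029, 0.2211]
tcp_rot: [-179.9, 0.2, 64.8]
wrist_force: [0.9, 1.9, -0.3]
opening: 0.0855
shift [-0.1464  0.2837 -0.0354] mm [ 48.6 -63.3   8.9] rows>= 1.61
turn [-0.0004  0.0011  0.0543] rows>= 1.14
t 1.35 pos [0.5999 0.029  0.2211] rot [-179.9     0.19   64.78] q [ 2.8 12.1 16.9 95.  -0.1 28. ] F [ 0.9  1.9 -0.3] open 0.0855
```

```bash
python3 -m pendant '[[-0.073,0.142,-0.018,0,0,0,0],[-0.073,0.142,-0.018,0,0,0,0],[0,0,0,0,0,0,0]]' 40
python3 - <<'E'
from h import *
to([.6485,-.0343,.23],64.5)
c=bot.calibration('wrist');import pickle;im=save('wrist','w1.png');pickle.dump(c,open('w1.pkl','wb'))
print(proj('wrist',[.6485,-.0343,.102],c))
E
```

```text
time: 1.65
ee_pos: [0.6521, -0.0425, 0.2267]
tcp_rot: [-179.7, 0.3, 64.5]
wrist_force: [0.7, 0.7, -0.2]
opening: 0.0855
shift [ 0.0235 -0.0271 -0.0134] mm [-3.6  8.2  3.3] rows>= 0.19
turn [-0.0015  0.0017 -0.0002] rows>= 0.05
t 1.65 pos [ 0.6521 -0.0425  0.2267] rot [-179.73    0.31   64.47] q [-3.6 20.4 27.7 97.7 -0.2 21.9] F [ 0.7  0.7 -0.2] open 0.0855
[334.90003664 183.64882212]
```

View pics/w1.png

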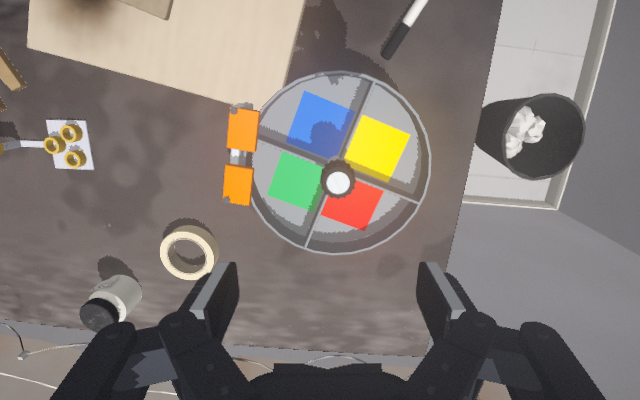

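Run:
```python
from h import *; import pickle
c=pickle.load(open('w1.pkl','rb')); im=cv2.imread('pics/w1.png')[:,:,::-1].copy()
g=[(nm,a,uv) for nm,lo,hi in (('or',(5,180,120),(18,255,255)),('green',(50,120,80),(75,255,255)),('blue',(100,120,80),(125,255,255)),('red',(0,150,60),(4,255,255)),('yel',(22,180,60),(32,255,255)),('knobtop',(0,0,190),(180,60,255))) for a,uv,_ in blobs(im,lo,hi,(215,60,440,260),60)]
P={}
for nm,a,uv in g:
    z={'or':.077,'knobtop':.102}.get(nm,.034); p=onplane('wrist',uv,z,c); print(nm,a,uv.round(1),p.round(4)); P.setdefault(nm,[]).append(p[:2])
# knob dark circle
o=P['or']; m=(o[0]+o[1])/2; d=o[0]-o[1]; n=np.array([-d[1],d[0]])/np.linalg.norm(d)
for s in (1,-1): print('axis',m+s*n*.0935,np.degrees(np.arctan2(*(s*n)[::-1])))
```

```text
or 1099 [242.7 129.9] [ 0.5729 -0.0912  0.077 ]
or 976 [237.7 183.6] [ 0.6151 -0.1213  0.077 ]
green 1992 [295.1 180.8] [ 0.6452 -0.0795  0.034 ]
blue 2338 [315.5 122.7] [ 0.5989 -0.0318  0.034 ]
red 1644 [353.3 206.1] [ 0.6995 -0.034   0.034 ]
yel 2516 [376.1 147.7] [0.6498 0.0147 0.034 ]
knobtop 2916 [248.4  80.4] [ 0.5412 -0.0601  0.102 ]
knobtop 404 [337.8 182.4] [ 0.6486 -0.0315  0.102 ]
knobtop 102 [382.2 201.5] [ 0.6816 -0.0032  0.102 ]
axis [ 0.53958652 -0.18227378] -125.58307184382974
axis [ 0.64839858 -0.03019178] 54.41692815617026
```

```bash
python3 -c "
from h import *
to([.6485,-.032,.0715],64.5)"
```

```text
shift [ 0.0308 -0.0211  0.6213] mm [  -2.6    8.9 -155.3] rows>= 3.11
turn [-0.0018  0.0016  0.0001] rows>= 0.05
t 1.7 pos [ 0.6511 -0.0409  0.2268] rot [-179.68    0.29   64.52] q [-3.5 20.3 27.6 97.7 -0.2 22. ] F [-0.3 -0.4  0.1] open 0.0857
```

```bash
python3 -m pendant '[[0.03,-0.021,0.1,-0.0018,0.0016,0,0],[0,0,0.15,0,0,0,0],[0,0,0.15,0,0,0,0],[0,0,0.1,0,0,0,0],[0,0,0,0,0,0,0]]' 25
python3 -c "
from h import *
to([.6485,-.032,.0715],64.5)"
```

```text
time: 2.2
ee_pos: [0.6474, -0.028, 0.0984]
tcp_rot: [180.0, -0.1, 64.6]
wrist_force: [-0.2, 0.5, 0.6]
opening: 0.0855
shift [-0.0126  0.0106  0.1075] mm [  1.1  -4.  -26.9] rows>= 0.54
turn [ 0.0002 -0.0005  0.0008] rows>= 0.02
t 2.2 pos [ 0.6474 -0.028   0.0984] rot [ 1.7996e+02 -9.0000e-02  6.4640e+01] q [-2.5 17.8 10.3 82.4  0.1 22.9] F [-0.2  0.5  0.6] open 0.0855
```

```bash
python3 -m pendant '[[-0.0126,0.0106,0.06,0,0,0,0.2],[0,0,0.048,0,0,0,0.3],[0,0,0,0,0,0,0.4]]' 25
python3 -c "
from h import *
to([.6485,-.032,.0715],64.5);c=bot.calibration('wrist');save('wrist','w2.png')"
```

```text
time: 2.5
ee_pos: [0.649, -0.0308, 0.0726]
tcp_rot: [179.8, -0.2, 64.7]
wrist_force: [0.1, 0.5, -0.6]
opening: 0.0514
shift [-0.0051  0.0003  0.0046] mm [-0.5 -1.2 -1.1] rows>= 0.03
turn [ 0.0011 -0.0009  0.0013] rows>= 0.04
t 2.5 pos [ 0.649  -0.0308  0.0726] rot [ 1.798e+02 -1.700e-01  6.473e+01] q [-2.8 18.2  7.9 79.5  0.1 22.5] F [ 0.1  0.5 -0.6] open 0.0514
```

View pics/w2.png

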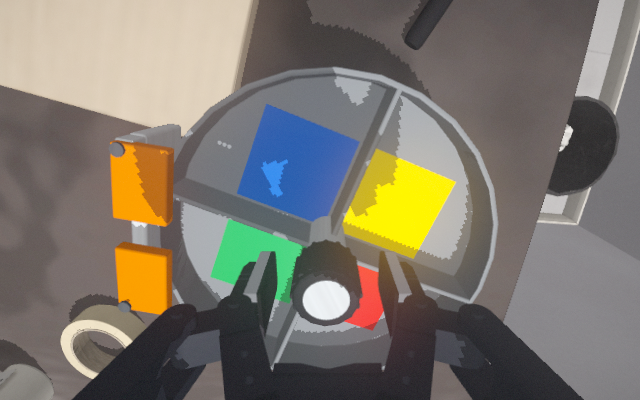

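```bash
python3 -m pendant '[[0,0,0,0,0,0,0.7],[0,0,0,0,0,0,0.8],[0,0,0,0,0,0,1],[0,0,0,0,0,0,1]]' 25
python3 -c "
from h import *
to([.6485,-.032,.0715],64.5)"
```

```text
time: 2.95
ee_pos: [0.6495, -0.0318, 0.0751]
tcp_rot: [179.7, -0.1, 64.7]
wrist_force: [0.3, -0.6, -3.8]
opening: 0.0294
shift [-0.0024 -0.0032  0.0145] mm [-1.  -0.2 -3.6] rows>= 0.08
turn [ 0.0017 -0.0007  0.001 ] rows>= 0.04
t 2.95 pos [ 0.6495 -0.0318  0.0751] rot [ 1.7969e+02 -1.3000e-01  6.4680e+01] q [-2.8 18.1  8.1 79.6 -0.  22.5] F [ 0.3 -0.6 -3.8] open 0.0294
```

```bash
python3 -m pendant '[[0,0,0,0,0,0.046,1],[0,0,0,0,0,0.046,1],[0,0,0,0,0,0.046,1],[0,0,0,0,0,0.046,1],[0,0,0,0,0,0.046,1],[0,0,0,0,0,0.046,1],[0,0,0,0,0,0.046,1],[0,0,0,0,0,0.046,1],[0,0,0,0,0,0.046,1],[0,0,0,0,0,0.046,1],[0,0,0,0,0,0.046,1],[0,0,0,0,0,0.046,1]]' 30
python3 -c "
from h import *
to([.6495,-.0318,.074],-58.6)"
```

```text
time: 4.15
ee_pos: [0.6484, -0.032, 0.0752]
tcp_rot: [-180.0, -0.2, -38.2]
wrist_force: [-1.0, -0.5, -4.2]
opening: 0.029
shift [ 0.0028 -0.0034  0.0046] mm [ 1.1  0.2 -1.2] rows>= 0.03
turn [-0.0003 -0.0008  0.1133] rows>= 2.37
t 4.15 pos [ 0.6484 -0.032   0.0752] rot [-1.7998e+02 -1.6000e-01 -3.8210e+01] q [-2.800e+00  1.820e+01  8.200e+00  7.980e+01 -1.000e-01  1.254e+02] F [-1.  -0.5 -4.2] open 0.029
```

```bash
python3 -m pendant '[[0,0,0,0,0,0.038,1],[0,0,0,0,0,0.038,1],[0,0,0,0,0,0.036,1],[0,0,0,0,0,0,1]]' 30
python3 -c "
from h import *
to([.6485,-.032,.074],-58.6);save('top','t3.png')
im=cv2.imread('pics/t3.png')
cv2.imwrite('pics/t3c.png',cv2.resize(im[110:220,150:270],None,fx=6,fy=5.4,interpolation=cv2.INTER_CUBIC))"
```

```text
time: 4.55
ee_pos: [0.6483, -0.0318, 0.0752]
tcp_rot: [-180.0, -0.1, -59.4]
wrist_force: [0.3, 0.4, -3.1]
opening: 0.0291
shift [ 0.001  -0.0005  0.0047] mm [ 0.2 -0.2 -1.2] rows>= 0.02
turn [-0.0002 -0.0006 -0.0044] rows>= 0.09
t 4.55 pos [ 0.6483 -0.0318  0.0752] rot [-1.7996e+02 -1.1000e-01 -5.9390e+01] q [-2.800e+00  1.820e+01  8.200e+00  7.990e+01 -1.000e-01  1.466e+02] F [ 0.3  0.4 -3.1] open 0.0291
```

View pics/t3c.png

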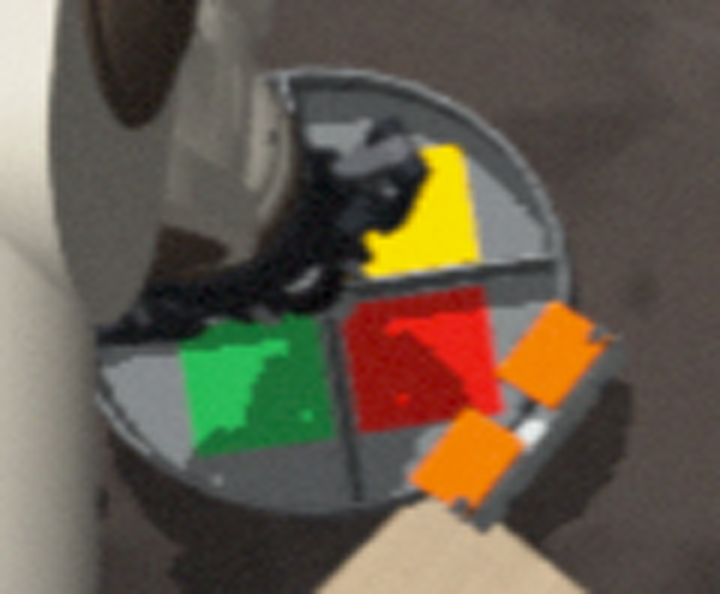

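Run:
```python
from h import *
im=cv2.imread('pics/t3.png')[:,:,::-1].copy()
for a,uv,l in blobs(im,(0,150,60),(4,255,255),(150,110,270,220),100):
    cn=cv2.findContours(l.astype('u1'),0,2)[0][0]; r=cv2.minAreaRect(cn); print(a,uv,r)
    for q in (uv,np.array(r[0])+[150,110]):
        p=onplane('top',q,.034); d=p[:2]-[.6484,-.0344]; print(p,np.linalg.norm(d),np.degrees(np.arctan2(d[1],d[0])))
    for b in cv2.boxPoints(r): print(onplane('top',b+[150,110],.034)[:2])
```

```text
541 [219.80221811 176.03327172] ((69.77027130126953, 66.12162017822266), (23.509056091308594, 24.166650772094727), 80.53767395019531)
[ 0.62238753 -0.06986859  0.034     ] 0.043984878019061334 -126.25612490954018
[ 0.62218167 -0.0697968   0.034     ] 0.044049225130939465 -126.52726654234357
[ 0.64508768 -0.03763693]
[ 0.65380014 -0.09259134]
[ 0.59937148 -0.10181395]
[ 0.5907852  -0.04714481]
```

```bash
python3 -m pendant '[[0,0,0,0,0,0,0.6],[0,0,0,0,0,0,0.4],[0,0,-0.01,0,0,0,0.3],[0,0,-0.1,0,0,0,0.2],[0,0,-0.15,0,0,0,0],[0,0,-0.15,0,0,0,0],[0,0,-0.1,0,0,0,0]]' 30
python3 - <<'E'
from h import *
im=cv2.imread('pics/top0.png')[:,:,::-1].copy()
def sh(lo,hi,box,z,nm):
    for a,uv,l in blobs(im,lo,hi,box,40):
        cn=max(cv2.findContours(l.astype('u1'),0,1)[0],key=cv2.contourArea); r=cv2.minAreaRect(cn)
        b=[onplane('top',q+np.array(box[:2]),z)[:2].round(4).tolist() for q in cv2.boxPoints(r)]
        print(nm,a,uv.round(1),onplane('top',np.array(r[0])+box[:2],z).round(4),'centroid',onplane('top',uv,z).round(4),b)
sh((8,130,80),(22,255,255),(345,225,400,275),.04,'handle')
sh((0,0,160),(180,60,255),(305,210,360,255),.003,'blade')
sh((15,90,100),(28,255,255),(305,210,342,255),.012,'blank')
for nm,uv in (('b1',(300+216/8,205+158/8)),('b2',(300+166/8,205+249/8)),('b3',(300+263/8,205+245/8))): print(nm,onplane('top',uv,.015))
for nm,uv in (('c1',(300+188/8,205+89/8)),('c2',(300+347/8,205+170/8)),('c3',(300+255/8,205+350/8)),('c4',(300+96/8,205+267/8))): print(nm,onplane('top',uv,.003))
to()
E
```

```text
time: 5.3
ee_pos: [0.647, -0.0313, 0.2055]
tcp_rot: [180.0, 0.0, -58.5]
wrist_force: [0.5, 0.6, 0.3]
opening: 0.0856
handle 229 [370.6 253.4] [ 0.44   -0.4137  0.04  ] centroid [ 0.4396 -0.4131  0.04  ] [[0.4533, -0.3715], [0.4668, -0.3787], [0.4267, -0.4559], [0.4133, -0.4487]]
blade 417 [330.3 233.3] [ 0.4823 -0.3349  0.003 ] centroid [ 0.4887 -0.3239  0.003 ] [[0.4779, -0.2795], [0.5302, -0.3065], [0.4867, -0.3905], [0.4347, -0.363]]
b1 [ 0.50800669 -0.31611623  0.015     ]
b2 [ 0.48174444 -0.30117075  0.015     ]
b3 [ 0.48251699 -0.32934218  0.015     ]
c1 [ 0.52942379 -0.30865203  0.003     ]
c2 [ 0.50491034 -0.35501903  0.003     ]
c3 [ 0.45255284 -0.32703059  0.003     ]
c4 [ 0.47744305 -0.28088968  0.003     ]
turn [0.0003 0.     0.    ] rows>= 0.01
t 5.3 pos [ 0.647  -0.0313  0.2055] rot [ 1.7995e+02  1.0000e-02 -5.8510e+01] q [ -2.8  18.6  23.   94.5  -0.  145.8] F [0.5 0.6 0.3] open 0.0856
```

Run:
```python
from h import *
to([.4393,-.4135,.17],-27.8)
im=save('top','t4.png')
for a,uv,l in blobs(im,(0,150,60),(4,255,255),(150,110,270,220),100):
    p=onplane('top',uv,.034); d=p[:2]-[.6484,-.0344]; print(uv,np.degrees(np.arctan2(d[1],d[0])))
```

```text
shift [0.8697 1.5072 0.1431] mm [-207.7 -382.2  -35.5] rows>= 8.73
turn [ 3.000e-04  1.000e-04 -1.706e-01] rows>= 3.57
t 5.3 pos [ 0.647  -0.0313  0.2055] rot [ 1.7995e+02  1.0000e-02 -5.8510e+01] q [ -2.8  18.6  23.   94.5  -0.  145.8] F [0.5 0.6 0.3] open 0.0856
[219.83666062 176.04355717] -126.22119358869884
```

```bash
python3 -m pendant '[[0.087,0.151,0,0,0,0,0],[0.087,0.151,0.01,0,0,0,0],[0.087,0.151,0.01,0,0,0,0],[0.087,0.151,0.02,0,0,0,0],[0.087,0.151,0.02,0,0,0,0],[0.087,0.151,0.02,0,0,0,0],[0.087,0.151,0.02,0,0,0,0],[0.087,0.151,0.02,0,0,0,0],[0.087,0.151,0.02,0,0,0,0],[0,0,0,0,0,-0.043,0],[0,0,0,0,0,-0.043,0],[0,0,0,0,0,-0.043,0]]' 80
python3 -c "
from h import *
to([.4393,-.4135,.17],-27.8)"
```

```text
time: 6.55
ee_pos: [0.4578, -0.3905, 0.1788]
tcp_rot: [-179.6, -1.1, -33.8]
wrist_force: [0.7, -0.1, 0.5]
opening: 0.0858
shift [-0.0108  0.1179  0.034 ] mm [-18.5 -23.   -8.8] rows>= 0.62
turn [-0.0017 -0.0064 -0.0335] rows>= 0.72
t 6.55 pos [ 0.4578 -0.3905  0.1788] rot [-179.63   -1.13  -33.84] q [-40.7  10.2  10.1  88.8   0.5  83.1] F [ 0.7 -0.1  0.5] open 0.0858
```

```bash
python3 -m pendant '[[-0.011,0.118,0.034,-0.0017,-0.0064,-0.0335,0],[0,0,0,0,0,0,0]]' 80
python3 - <<'E'
from h import *; import pickle
to([.4393,-.4135,.17],-27.8)
c=bot.calibration('wrist');save('wrist','w3.png');pickle.dump(c,open('w3.pkl','wb'))
to()
E
```

```text
time: 6.75
ee_pos: [0.439, -0.4144, 0.1707]
tcp_rot: [180.0, -0.1, -27.2]
wrist_force: [-0.2, -0.2, 0.1]
opening: 0.0853
shift [-0.0004 -0.0037  0.0028] mm [ 0.3  0.9 -0.7] rows>= 0.02
turn [ 0.0001 -0.0004  0.0036] rows>= 0.08
t 6.75 pos [ 0.439  -0.4144  0.1707] rot [ 1.7998e+02 -7.0000e-02 -2.7150e+01] q [-43.3  11.5  10.7  89.1  -0.   73.8] F [-0.2 -0.2  0.1] open 0.0853
turn [-0.    -0.001  0.   ] rows>= 0.02
t 6.8 pos [ 0.44   -0.4135  0.1717] rot [-1.7999e+02 -1.7000e-01 -2.7320e+01] q [-43.2  11.4  10.7  89.1   0.1  74.1] F [ 0.7  1.2 -0.3] open 0.0856
```

View pics/w3.png

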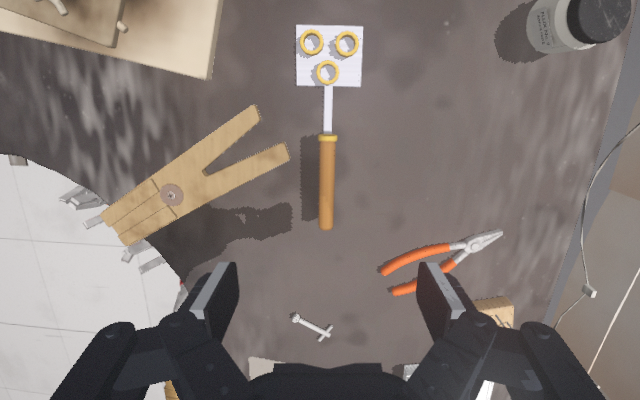

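Run:
```python
from h import *; import pickle
c=pickle.load(open('w3.pkl','rb')); im=cv2.imread('pics/w3.png')[:,:,::-1].copy()
def sh(lo,hi,box,z,nm,amin=40):
    for a,uv,l in blobs(im,lo,hi,box,amin):
        cn=max(cv2.findContours(l.astype('u1'),0,1)[0],key=cv2.contourArea); r=cv2.minAreaRect(cn)
        b=np.array([onplane('wrist',q+np.array(box[:2]),z,c)[:2] for q in cv2.boxPoints(r)])
        e=b[1]-b[0],b[2]-b[1]; e=max(e,key=np.linalg.norm)
        print(nm,a,uv.round(1),(np.array(r[0])+box[:2]).round(1),onplane('wrist',np.array(r[0])+box[:2],z,c).round(4),'cen',onplane('wrist',uv,z,c)[:2].round(4),'ang',np.degrees(np.arctan2(e[1],e[0])).round(1),b.round(4).tolist())
sh((5,130,60),(22,255,255),(312,128,345,235),.045,'handle',200)
sh((0,0,150),(180,60,255),(290,20,370,88),.003,'blade',300)
sh((15,90,90),(30,255,255),(295,25,365,88),.009,'blank')
```

```text
handle 897 [326.1 194.2] [326.  190.5] [ 0.4379 -0.4146  0.045 ] cen [ 0.4364 -0.4176] ang 61.1 [[0.4146, -0.4443], [0.4491, -0.3816], [0.4593, -0.3872], [0.4256, -0.4504]]
blade 2725 [329.1  56.9] [328.8  55.8] [ 0.4923 -0.3142  0.003 ] cen [ 0.4921 -0.3151] ang -28.3 [[0.4521, -0.3232], [0.4787, -0.2772], [0.5308, -0.3053], [0.5067, -0.3527]]
blank 265 [311.   41.5] [311.  42.] [ 0.4833 -0.2974  0.009 ] cen [ 0.4835 -0.2971] ang -117.4 [[0.4793, -0.2845], [0.4963, -0.2932], [0.4873, -0.3106], [0.47, -0.3017]]
blank 246 [346.7  43.3] [346.5  43.5] [ 0.5104 -0.3127  0.009 ] cen [ 0.5106 -0.3126] ang 16.0 [[0.4973, -0.3065], [0.5167, -0.3009], [0.5235, -0.3189], [0.504, -0.3247]]
blank 210 [327.1  71.5] [327.2  71.8] [ 0.4846 -0.3259  0.009 ] cen [ 0.4846 -0.3257] ang -70.2 [[0.4722, -0.3193], [0.4905, -0.3141], [0.4971, -0.3325], [0.4787, -0.3381]]
```

```bash
python3 -c "
from h import *
to([.4388,-.4135,.016],-28.3)"
```

```text
shift [-0.0062  0.0022  0.6226] mm [  -1.2    0.  -155.7] rows>= 3.11
turn [-0.     -0.001   0.0054] rows>= 0.12
t 6.8 pos [ 0.44   -0.4135  0.1717] rot [-1.7999e+02 -1.7000e-01 -2.7320e+01] q [-43.2  11.4  10.7  89.1   0.1  74.1] F [ 0.7  1.2 -0.3] open 0.0856
```

```bash
python3 -m pendant '[[-0.006,0.002,0.08,0,-0.001,0.0054,0.4],[0,0,0.12,0,0,0,0.4],[0,0,0.15,0,0,0,0.4],[0,0,0.12,0,0,0,0.4],[0,0,0.05,0,0,0,0.4],[0,0,0,0,0,0,0.4]]' 80
python3 -c "
from h import *
to([.4388,-.4135,.016],-28.3)"
```

```text
time: 7.4
ee_pos: [0.4426, -0.4127, 0.0425]
tcp_rot: [180.0, -0.6, -28.6]
wrist_force: [-0.5, 0.9, 0.3]
opening: 0.0512
shift [-0.0128  0.0098  0.106 ] mm [ -3.8  -0.8 -26.5] rows>= 0.54
turn [ 0.0001 -0.0031 -0.0018] rows>= 0.08
t 7.4 pos [ 0.4426 -0.4127  0.0425] rot [179.98  -0.57 -28.63] q [-43.1  12.4  -2.5  74.6   0.1  75.6] F [-0.5  0.9  0.3] open 0.0512
```

```bash
python3 -m pendant '[[-0.013,0.01,0.05,0,-0.003,-0.0018,0.4],[0,0,0.05,0,0,0,0.4],[0,0,0,0,0,0,0.4]]' 80
python3 -c "
from h import *
to([.4388,-.4135,.016],-28.3);save('wrist','w4.png')"
```

```text
time: 7.7
ee_pos: [0.4401, -0.4145, 0.0194]
tcp_rot: [179.9, -0.3, -28.3]
wrist_force: [-0.6, 0.3, 0.1]
opening: 0.051
shift [-0.0064 -0.0011  0.0137] mm [-1.3  1.  -3.4] rows>= 0.08
turn [ 0.0005 -0.0014  0.0001] rows>= 0.03
t 7.7 pos [ 0.4401 -0.4145  0.0194] rot [179.92  -0.25 -28.29] q [-43.3  13.3  -4.   72.4  -0.   75. ] F [-0.6  0.3  0.1] open 0.051
```

View pics/w4.png

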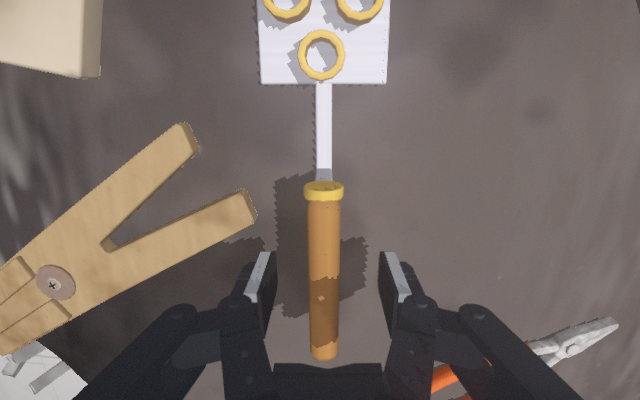

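```bash
python3 -m pendant '[[-0.008,0,0.013,0,-0.001,0,0.5],[0,0,0.002,0,0,0,0.6],[0,0,0,0,0,0,0.7],[0,0,0,0,0,0,0.8],[0,0,0,0,0,0,1],[0,0,0,0,0,0,1]]' 80
python3 -c "
from h import *
to([.4388,-.4135,.016],-28.3);save('wrist','w5.png')"
```

```text
time: 8.35
ee_pos: [0.4393, -0.4148, 0.0188]
tcp_rot: [179.8, -0.3, -28.3]
wrist_force: [-1.0, 0.3, -1.6]
opening: 0.0125
shift [-0.0041 -0.0037  0.0112] mm [-0.5  1.3 -2.8] rows>= 0.06
turn [ 0.0009 -0.0016 -0.    ] rows>= 0.04
t 8.35 pos [ 0.4393 -0.4148  0.0188] rot [179.84  -0.29 -28.3 ] q [-43.3  13.2  -4.2  72.3  -0.1  75. ] F [-1.   0.3 -1.6] open 0.0125
```

View pics/w5.png

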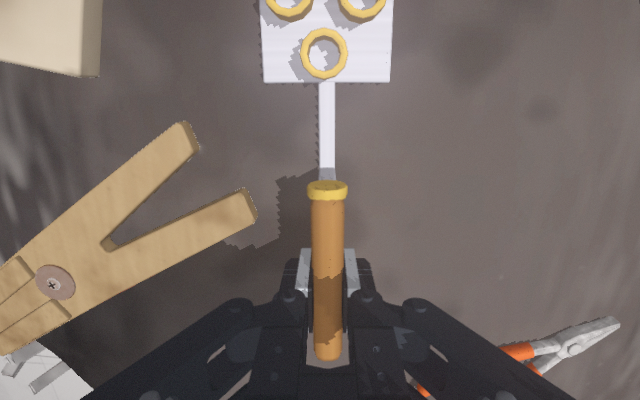

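Run:
```python
from h import *
o=bot.get_obs(); c=bot.calibration('wrist'); A=R.from_euler('xyz',o['tcp_rot'],degrees=True)
for uv,z in (((326.5,82),.003),((265,82),.003),((391,82),.003),((327,178),.003),((327,187),.045)):
    print(uv,(A.inv().apply(onplane('wrist',uv,z,c)-o['ee_pos'])*1e3).round(1))
```

```text
(326.5, 82) [ -0.4 -87.6  15.5]
(265, 82) [-29.2 -87.7  15.4]
(391, 82) [ 29.9 -87.7  15.7]
(327, 178) [ -0.2 -40.9  15.7]
(327, 187) [ -0.2 -48.9 -26.4]
```

```bash
python3 -m pendant '[[0,0,-0.01,0,0,0,1],[0,0,-0.03,0,0,0,1],[0,0,-0.05,0,0,0,1],[0,0,-0.07,0,0,0,1],[0,0,-0.08,0,0,0,1],[0,0,-0.08,0,0,0,1],[0,0,-0.06,0,0,0,1],[0,0,-0.04,0,0,0,1],[0,0,-0.02,0,0,0,1],[0,0,0,0,0,0,1]]' 100
python3 -c "
from h import *
to([.5535,-.1648,.125],-35.6);save('wrist','w6.png')"
```

```text
time: 9.4
ee_pos: [0.4388, -0.414, 0.1387]
tcp_rot: [179.8, -0.4, -28.3]
wrist_force: [0.3, 0.2, -3.0]
opening: 0.0123
shift [-0.0692 -1.0953  0.0508] mm [114.7 249.2 -13.7] rows>= 5.49
turn [ 0.0009 -0.0022  0.0405] rows>= 0.85
t 9.4 pos [ 0.4388 -0.414   0.1387] rot [179.81  -0.38 -28.31] q [-43.3  11.    6.5  85.1  -0.1  75. ] F [ 0.3  0.2 -3. ] open 0.0123
```

View pics/w6.png

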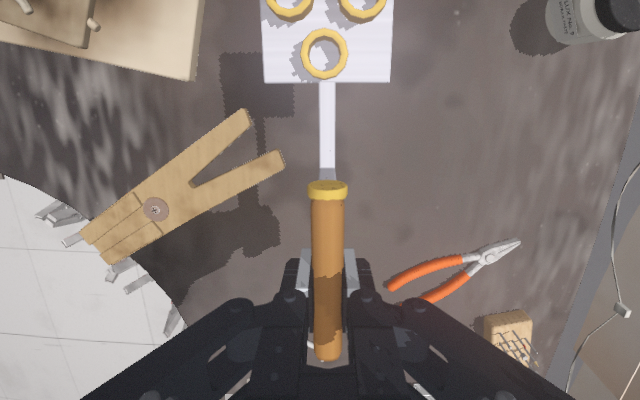

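```bash
python3 -m pendant '[[0,-0.01,0,0,0,0.001,1],[0,-0.025,0,0,0,0.002,1],[-0.003,-0.04,0,0,0,0.003,1],[-0.004,-0.055,0,0,0,0.004,1],[-0.004,-0.065,0,0,0,0.005,1],[-0.004,-0.07,0,0,0,0.005,1],[0,-0.07,0,0,0,0.005,1],[0,-0.07,0,0,0,0.005,1],[0,-0.07,0,0,0,0.004,1],[0,-0.07,0,0,0,0.003,1],[0,-0.07,0,0,0,0.002,1],[0,-0.06,0,0,0,0.001,1]]' 100
python3 -c "
from h import *
to([.5535,-.1648,.125],-35.6)"
```

```text
time: 10.65
ee_pos: [0.5282, -0.2562, 0.1309]
tcp_rot: [179.9, 0.3, -36.1]
wrist_force: [0.2, 0.3, -1.4]
opening: 0.0122
shift [-0.1335 -0.3552  0.0237] mm [25.3 91.4 -5.9] rows>= 1.9
turn [ 0.0004  0.0016 -0.0028] rows>= 0.07
t 10.65 pos [ 0.5282 -0.2562  0.1309] rot [179.92   0.29 -36.1 ] q [-25.9   9.5   4.   84.8  -0.  100.2] F [ 0.2  0.3 -1.4] open 0.0122
```

```bash
python3 -m pendant '[[-0.02,-0.055,0,0,0.0005,-0.0005,1],[-0.02,-0.055,0,0,0.0005,-0.0005,1],[-0.02,-0.05,0,0,0.0005,-0.0005,1],[-0.02,-0.04,0,0,0,-0.0005,1],[-0.015,-0.03,0,0,0,-0.0005,1],[-0.01,-0.02,0,0,0,0,1],[0,0,0,0,0,0,1],[0,0,0,0,0,0,1]]' 100
python3 -c "
from h import *
to([.5535,-.1648,.125],-35.6);save('wrist','w7.png')
im=cv2.imread('pics/w7.png')
cv2.imwrite('pics/w7.png',im)"
```

```text
time: 11.45
ee_pos: [0.5441, -0.1818, 0.1299]
tcp_rot: [179.9, 0.1, -35.5]
wrist_force: [0.5, -0.2, -2.4]
opening: 0.0123
shift [-0.0089 -0.0771  0.0196] mm [ 9.4 17.  -4.9] rows>= 0.4
turn [0.0005 0.0006 0.0006] rows>= 0.02
t 11.45 pos [ 0.5441 -0.1818  0.1299] rot [ 1.7991e+02  1.1000e-01 -3.5480e+01] q [-1.84e+01  7.50e+00  1.60e+00  8.43e+01 -1.00e-01  1.07e+02] F [ 0.5 -0.2 -2.4] open 0.0123
```

View pics/w7.png

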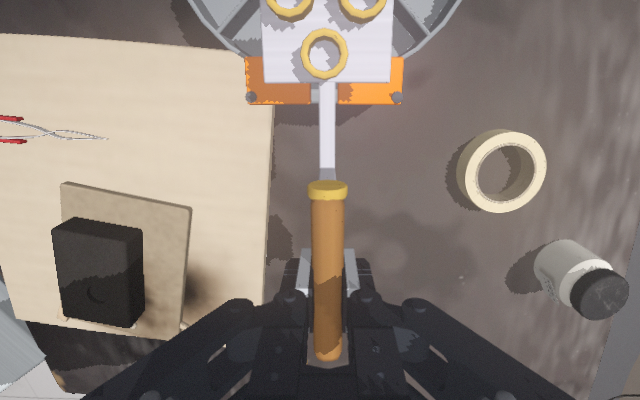

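```bash
python3 -m pendant '[[-0.003,-0.02,0,0,0,0,1],[-0.003,-0.03,0,0,0,0,1],[-0.003,-0.027,0,0,0,0,1],[0,0,0,0,0,0,1],[0,0,0,0,0,0,1]]' 100
python3 - <<'E'
from h import *; import pickle
to([.5535,-.1648,.125],-35.6)
o=bot.get_obs();c=bot.calibration('wrist');im=save('wrist','w8.png'); pickle.dump((o,c),open('w8.pkl','wb'))
cv2.imwrite('pics/w8c.png',cv2.resize(im[40:160,230:430,::-1],None,fx=4,fy=4,interpolation=cv2.INTER_CUBIC))
E
```

```text
time: 12.0
ee_pos: [0.5543, -0.1644, 0.1297]
tcp_rot: [179.9, 0.1, -35.6]
wrist_force: [-1.0, -0.7, -3.8]
opening: 0.0121
shift [-0.0017  0.003   0.0189] mm [-0.8 -0.4 -4.7] rows>= 0.1
turn [0.0005 0.0006 0.0001] rows>= 0.02
t 12.0 pos [ 0.5543 -0.1644  0.1297] rot [ 1.799e+02  1.100e-01 -3.559e+01] q [-1.650e+01  8.100e+00  2.300e+00  8.430e+01 -1.000e-01  1.091e+02] F [-1.  -0.7 -3.8] open 0.0121
```

View pics/w8c.png

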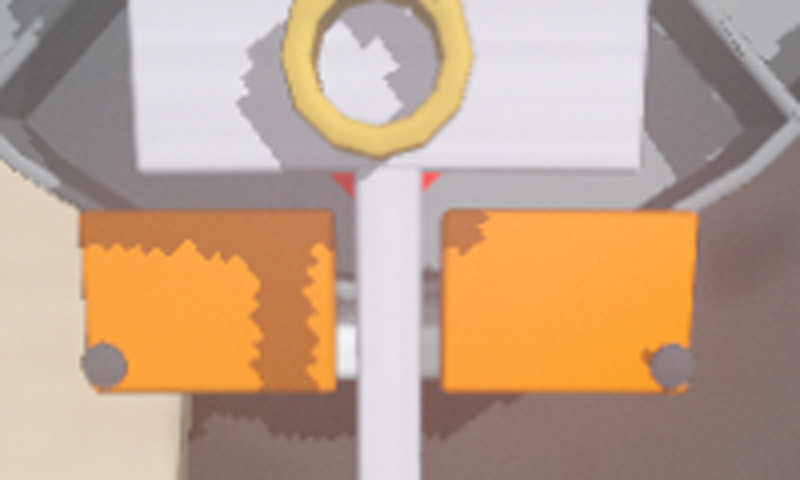

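Run:
```python
from h import *; import pickle
o,c=pickle.load(open('w8.pkl','rb')); A=R.from_euler('xyz',o['tcp_rot'],degrees=True)
f=lambda uv,z:(A.inv().apply(onplane('wrist',uv,z,c)-o['ee_pos'])*1e3).round(1)
print(f((327,82.5),.114),f((327,92.3),.077),f((327,40+391/4),.077),f((230+336/4,92.3),.077),f((230+442/4,92.3),.077))
```

```text
[ -0.1 -87.4  15.6] [ -0.1 -82.7  52.6] [ -0.1 -56.2  52.6] [ -7.7 -82.7  52.6] [  7.8 -82.7  52.6]
```

```bash
python3 -m pendant '[[0,0,0.02,0.0005,0.0005,0,1],[0,0,0.03,0,0,0,1],[0,0,0.03,0,0,0,1],[0,0,0.02,0,0,0,1],[0,0,0.01,0,0,0,1],[0,0,0,0,0,0,1]]' 100
python3 -c "
from h import *
to([.5543,-.1644,.0865],-35.6)"
```

```text
time: 12.65
ee_pos: [0.5535, -0.1648, 0.0987]
tcp_rot: [180.0, 0.1, -35.6]
wrist_force: [-0.1, -0.9, -1.9]
opening: 0.0121
shift [ 0.0018 -0.0033  0.0489] mm [  0.8   0.4 -12.2] rows>= 0.25
turn [ 0.0002  0.0006 -0.0002] rows>= 0.01
t 12.65 pos [ 0.5535 -0.1648  0.0987] rot [ 1.7997e+02  1.0000e-01 -3.5630e+01] q [-16.6   8.3  -1.   80.9   0.  109. ] F [-0.1 -0.9 -1.9] open 0.0121
```

```bash
python3 -m pendant '[[0.002,-0.003,0.01,0,0.0005,0,1],[0,0,0.015,0,0,0,1],[0,0,0.015,0,0,0,1],[0,0,0.008,0,0,0,1],[0,0,0,0,0,0,1]]' 100
python3 -c "
from h import *
to([.5543,-.1644,.081],-35.6);im=save('wrist','w9.png')
cv2.imwrite('pics/w9c.png',cv2.resize(im[0:160,230:430,::-1],None,fx=3.6,fy=3.6,interpolation=cv2.INTER_CUBIC))"
```

```text
time: 13.15
ee_pos: [0.5546, -0.1646, 0.0861]
tcp_rot: [180.0, -0.0, -35.6]
wrist_force: [-0.4, -1.2, -2.4]
opening: 0.0124
shift [-0.0014  0.0002  0.0203] mm [-0.3  0.2 -5.1] rows>= 0.1
turn [ 0.0001 -0.0002 -0.0002] rows>= 0.01
t 13.15 pos [ 0.5546 -0.1646  0.0861] rot [ 1.7998e+02 -4.0000e-02 -3.5630e+01] q [-16.5   8.5  -2.2  79.3  -0.  109.1] F [-0.4 -1.2 -2.4] open 0.0124
```

View pics/w9c.png

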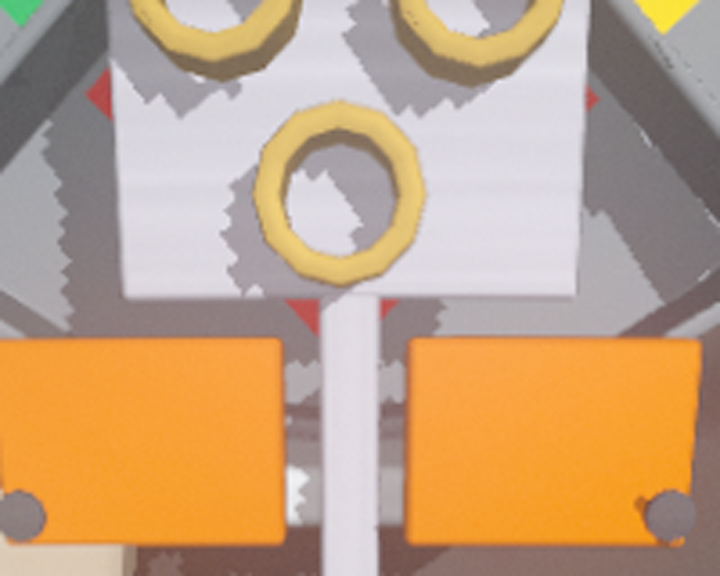

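```bash
python3 -m pendant '[[-0.001,0,0.01,0,0,0,1],[0,0,0.008,0,0,0,1],[0,0,0,0,0,0,1]]' 100
python3 -m pendant '[[0,0,0.005,0,0,0,1],[0,0,0.005,0,0,0,1]]' 100
```

```text
time: 13.5
ee_pos: [0.5546, -0.1645, 0.0817]
tcp_rot: [180.0, -0.1, -35.6]
wrist_force: [0.6, 0.6, -2.0]
opening: 0.0122
time: 13.7
ee_pos: [0.5548, -0.1648, 0.0801]
tcp_rot: [180.0, -0.1, -35.6]
wrist_force: [-4.6, -3.7, 8.1]
opening: 0.0121
```

```bash
python3 -m pendant '[[0,0,0.006,0,0,0,1],[0,0,0.006,0,0,0,1]]' 100;python3 -c "
from h import *
to([.5543,-.1644,.081],-35.6)"
```

```text
time: 13.9
ee_pos: [0.5548, -0.1651, 0.0799]
tcp_rot: [-180.0, -0.3, -35.6]
wrist_force: [-5.2, -0.1, 9.9]
opening: 0.012
shift [-0.0033 -0.0009 -0.0045] mm [-0.5  0.7  1.1] rows>= 0.03
turn [-0.0002 -0.0014 -0.0002] rows>= 0.03
t 13.9 pos [ 0.5548 -0.1651  0.0799] rot [-179.96   -0.26  -35.63] q [-16.5   8.4  -2.9  78.4  -0.  109.1] F [-5.2 -0.1  9.9] open 0.012
```

```bash
python3 -m pendant '[[-0.001,0.01,0.001,0,0,0,1],[0,0.016,0.002,0,0,0,1],[0,0.016,0.002,0,0,0,1],[0,0.016,0.002,0,0,0,1]]' 100;python3 -c "
from h import *
to([.5543,-.1644,.0802],-35.6);im=save('wrist','w10.png')
cv2.imwrite('pics/w10c.png',cv2.resize(im[0:160,230:430,::-1],None,fx=3.6,fy=3.6,interpolation=cv2.INTER_CUBIC))"
```

```text
time: 14.3
ee_pos: [0.5475, -0.1764, 0.0798]
tcp_rot: [-179.7, -0.4, -35.6]
wrist_force: [1.7, 3.1, 1.8]
opening: 0.0124
shift [-0.0059 -0.0548 -0.0015] mm [ 6.8 12.   0.4] rows>= 0.28
turn [-0.0016 -0.0024  0.0002] rows>= 0.06
t 14.3 pos [ 0.5475 -0.1764  0.0798] rot [-179.72   -0.44  -35.56] q [-1.790e+01  7.600e+00 -3.800e+00  7.810e+01  1.000e-01  1.076e+02] F [1.7 3.1 1.8] open 0.0124
```

View pics/w10c.png

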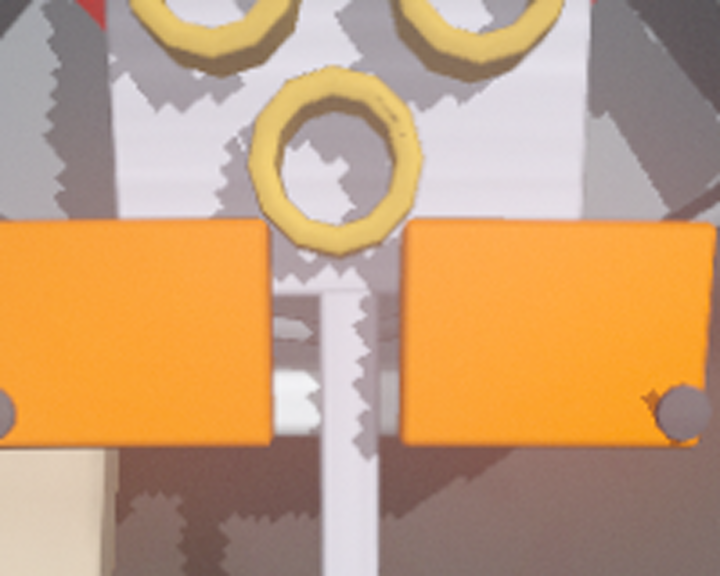

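```bash
python3 -m pendant '[[-0.003,0.018,0.002,-0.0005,-0.0008,0,1],[-0.003,0.018,0.002,-0.0005,-0.0008,0,1],[-0.002,0.018,0.002,-0.0005,-0.0008,0,1],[0,0.018,0.002,0,0,0,1]]' 100;python3 -c "
from h import *
to([.5543,-.1644,.0802],-35.6);im=save('wrist','w11.png')
cv2.imwrite('pics/w11c.png',cv2.resize(im[0:160,230:430,::-1],None,fx=3.6,fy=3.6,interpolation=cv2.INTER_CUBIC))"
```

```text
time: 14.75
ee_pos: [0.5362, -0.1904, 0.079]
tcp_rot: [-179.8, -0.1, -35.5]
wrist_force: [3.4, 5.5, 5.1]
opening: 0.0125
shift [-0.0015 -0.1269 -0.0042] mm [18.1 26.   1.2] rows>= 0.63
turn [-0.0013 -0.0007  0.0004] rows>= 0.03
t 14.75 pos [ 0.5362 -0.1904  0.079 ] rot [-1.7977e+02 -1.2000e-01 -3.5530e+01] q [-19.6   7.1  -4.4  78.3   0.2 105.9] F [3.4 5.5 5.1] open 0.0125
```

View pics/w11c.png

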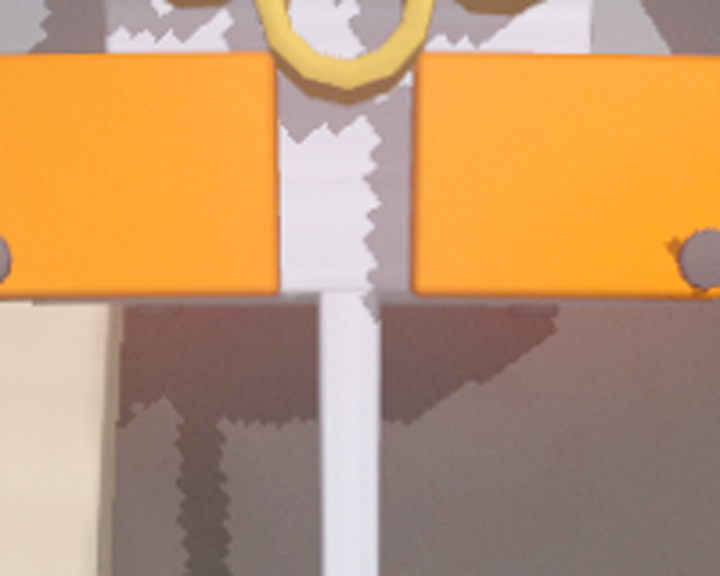

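```bash
python3 -m pendant '[[0,0.018,0.002,-0.0005,-0.0003,0,1],[0,0.018,0.002,-0.0005,-0.0003,0,1],[0,0.018,0.002,0,0,0,1],[0,0.018,0.002,0,0,0,1],[0,0.018,0.002,0,0,0,1]]' 100;python3 -c "
from h import *
to([.5543,-.1644,.0802],-35.6);save('wrist','w12.png');save('top','t12.png')
im=cv2.imread('pics/t12.png')
cv2.imwrite('pics/t12c.png',cv2.resize(im[130:230,180:280],None,fx=6,fy=6,interpolation=cv2.INTER_CUBIC))"
```

```text
time: 15.3
ee_pos: [0.5241, -0.2085, 0.0781]
tcp_rot: [-179.6, -0.1, -35.4]
wrist_force: [3.3, 3.6, 4.4]
opening: 0.0122
shift [-0.004  -0.2138 -0.0071] mm [30.2 44.1  2.1] rows>= 1.07
turn [-0.0021 -0.0007  0.0008] rows>= 0.05
t 15.3 pos [ 0.5241 -0.2085  0.0781] rot [-1.7963e+02 -1.3000e-01 -3.5450e+01] q [-21.9   6.4  -5.3  78.1   0.3 103.6] F [3.3 3.6 4.4] open 0.0122
```

View pics/w12.png

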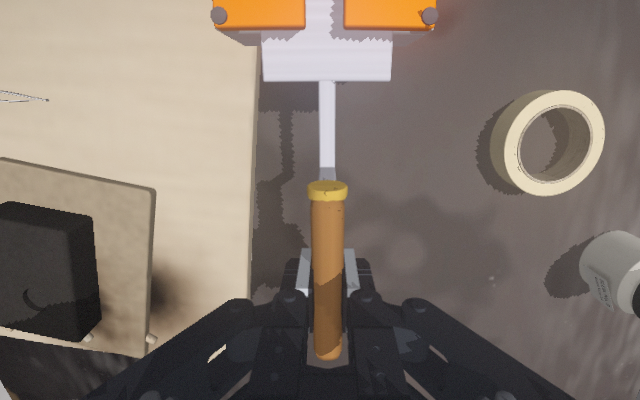

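View pics/t12c.png

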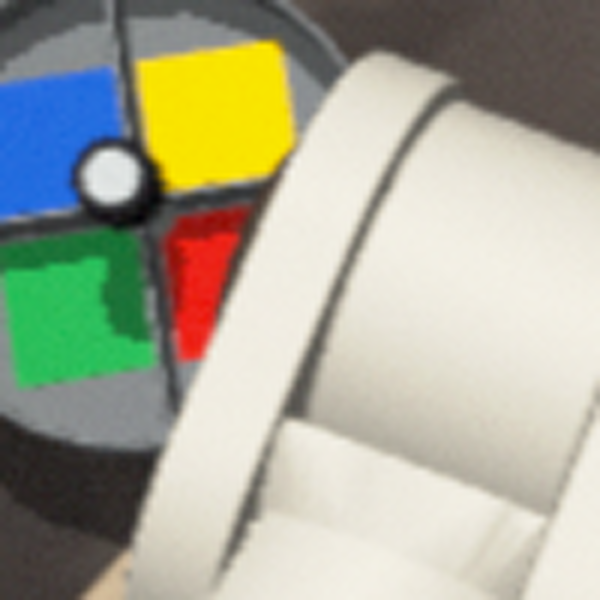

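```bash
python3 -m pendant '[[0,0.018,0.002,-0.0005,0,0,1],[0,0.018,0.002,-0.0005,0,0,1],[0,0.018,0.002,-0.0005,0,0,1],[0,0.018,0.002,0,0,0,1]]' 100;python3 -c "
from h import *
to([.5543,-.1644,.0802],-35.6);save('scene','s1.png')
im=cv2.imread('pics/s1.png')
cv2.imwrite('pics/s1c.png',cv2.resize(im[120:220,250:390],None,fx=5.5,fy=5.5,interpolation=cv2.INTER_CUBIC))"
```

```text
time: 15.8
ee_pos: [0.5143, -0.223, 0.0773]
tcp_rot: [-179.8, -0.2, -35.5]
wrist_force: [2.7, 3.8, 4.8]
opening: 0.0122
shift [-0.0056 -0.2836 -0.0104] mm [40.  58.6  2.9] rows>= 1.42
turn [-0.0013 -0.0011  0.0008] rows>= 0.04
t 15.8 pos [ 0.5143 -0.223   0.0773] rot [-179.76   -0.2   -35.45] q [-23.5   6.   -5.9  77.9   0.2 101.9] F [2.7 3.8 4.8] open 0.0122
```

View pics/s1c.png

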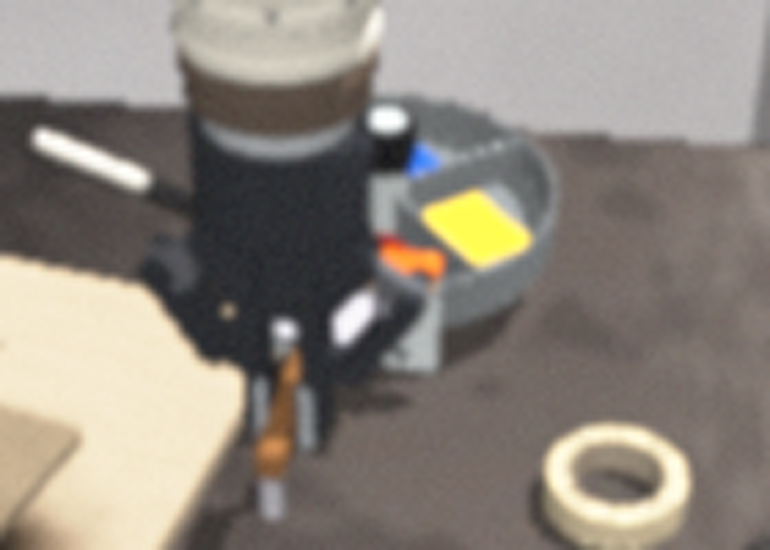

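```bash
python3 -m pendant '[[0,0.02,0.001,0,0,0,1],[0,0.025,0,0,0,0,1],[0,0.03,0,0,0,0,1],[0,0.04,0,0,0,0,1],[0,0.05,0,0,0,0,1],[0,0.05,0,0,0,0,1],[0,0.05,0,0,0,0,1],[0,0.05,0,0,0,0,1],[0,0.05,0,0,0,0,1],[0,0.05,0,0,0,0,1],[0,0.03,0,0,0,0,1],[0,0,0,0,0,0,1]]' 100;python3 -c "
from h import *
to([.4388,-.4145,.03],-28.3);save('wrist','w13.png');save('top','t13.png')
im=cv2.imread('pics/t13.png')
cv2.imwrite('pics/t13c.png',cv2.resize(im[110:220,150:270],None,fx=5.4,fy=5.4,interpolation=cv2.INTER_CUBIC))"
```

```text
time: 17.05
ee_pos: [0.4394, -0.3234, 0.0739]
tcp_rot: [179.8, 0.2, -35.7]
wrist_force: [0.4, -0.4, -1.4]
opening: 0.0125
shift [0.2111 0.2971 0.1759] mm [ -0.6 -91.1 -43.9] rows>= 2.02
turn [ 0.0009  0.0011 -0.0409] rows>= 0.86
t 17.05 pos [ 0.4394 -0.3234  0.0739] rot [179.82   0.19 -35.67] q [-36.3   4.4  -7.9  77.9  -0.2  89.4] F [ 0.4 -0.4 -1.4] open 0.0125
```

View pics/w13.png

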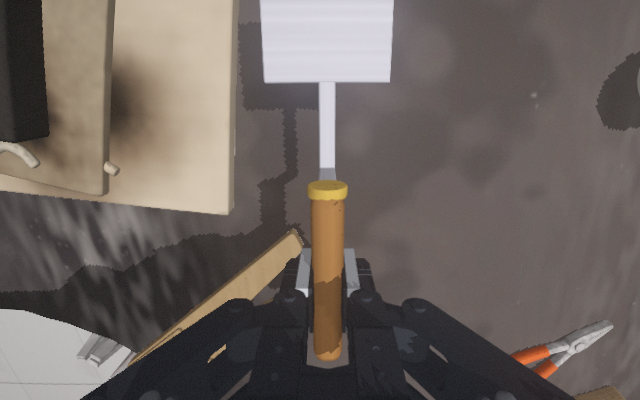

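View pics/t13c.png

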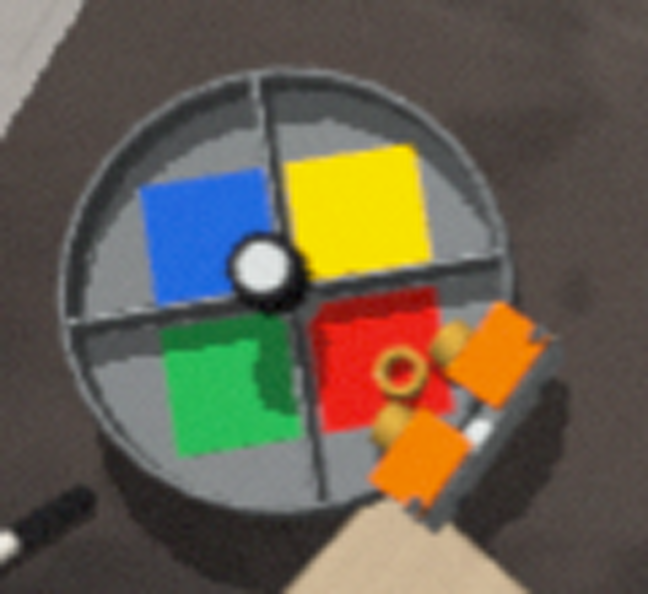

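```bash
python3 -m pendant '[[0.035,0.05,0,0,0,-0.008,1],[0.035,0.05,0,0,0,-0.008,1],[0.035,0.05,0,0,0,-0.008,1],[0.035,0.05,0,0,0,-0.008,1],[0.03,0.05,0,0,0,-0.008,1],[0.02,0.04,0,0,0,0,1],[0,0,0.04,0,0,0,1],[0,0,0.04,0,0,0,1],[0,0,0,0,0,0,1]]' 100;python3 -c "
from h import *
to([.4388,-.4145,.025],-28.3)
for uv in ((150+448/5.4,110+343/5.4),(150+392/5.4,110+425/5.4),(150+400/5.4,110+371/5.4)):
    p=onplane('top',uv,.044); u=np.array([.582,.813]); rb=np.array([.6484,-.0344])-.058*u; d=p[:2]-rb; print(p,d@u,d@[-u[1],u[0]],np.linalg.norm(d))"
```

```text
time: 18.05
ee_pos: [0.4451, -0.4079, 0.0517]
tcp_rot: [180.0, 0.2, -27.9]
wrist_force: [0.3, -0.7, -1.2]
opening: 0.0122
shift [-0.0094  0.0351  0.1068] mm [ -6.3  -6.6 -26.7] rows>= 0.56
turn [0.0001 0.0013 0.0025] rows>= 0.06
t 18.05 pos [ 0.4451 -0.4079  0.0517] rot [179.97   0.24 -27.85] q [-42.5  12.8  -1.   76.4  -0.1  75.4] F [ 0.3 -0.7 -1.2] open 0.0122
[ 0.62608512 -0.10162534  0.044     ] -0.009659265872518 -0.0209831462541581 0.023103196911587656
[ 0.59121875 -0.07820689  0.044     ] -0.010912299834333552 0.020992744760820588 0.02366316807917072
[ 0.61429291 -0.08140766  0.044     ] -8.53569491079831e-05 0.0003706075728991055 0.00038036850378571173
```

```bash
python3 -m pendant '[[-0.005,0.018,0.03,0,0.001,0.001,1],[-0.004,0.017,0.03,0,0,0.001,1],[0,0,0.03,0,0,0,1],[0,0,0.015,0,0,0,1],[0,0,0.005,0,0,0,1],[0,0,0,0,0,0,1]]' 100;python3 -c "
from h import *
to([.4388,-.4145,.0188],-28.3)"
```

```text
time: 18.65
ee_pos: [0.438, -0.4134, 0.0211]
tcp_rot: [-180.0, 0.1, -28.2]
wrist_force: [0.3, 0.3, -1.9]
opening: 0.0124
shift [0.005  0.0025 0.0091] mm [ 0.8 -1.1 -2.3] rows>= 0.05
turn [-0.      0.0007  0.0005] rows>= 0.02
t 18.65 pos [ 0.438  -0.4134  0.0211] rot [-1.7999e+02  1.3000e-01 -2.8210e+01] q [-43.3  13.3  -3.8  73.   -0.   74.9] F [ 0.3  0.3 -1.9] open 0.0124
```

```bash
python3 -m pendant '[[0,0,0.006,0,0,0,1],[0,0,0.004,0,0,0,1]]' 100;python3 -m pendant '[[0,0,0.004,0,0,0,1],[0,0,0.002,0,0,0,1]]' 100
```

```text
time: 18.85
ee_pos: [0.4384, -0.4135, 0.0191]
tcp_rot: [180.0, 0.1, -28.2]
wrist_force: [-0.7, 0.9, -1.8]
opening: 0.0125
time: 19.05
ee_pos: [0.4386, -0.4136, 0.0188]
tcp_rot: [180.0, 0.0, -28.2]
wrist_force: [-1.6, 0.3, 2.2]
opening: 0.0122
```

```bash
python3 -m pendant '[[0,0,0,0,0,0,0.8],[0,0,0,0,0,0,0.6],[0,0,0,0,0,0,0.4],[0,0,0,0,0,0,0.4]]' 40; python3 -m pendant '[[0,0,-0.04,0,0,0,0.4],[0,0,-0.1,0,0,0,0.4],[0,0,-0.15,0,0,0,0.4],[0,0,-0.15,0,0,0,0.4],[0,0,-0.15,0,0,0,0.4],[0,0,-0.1,0,0,0,0.4],[0,0,0,0,0,0,0.4]]' 40
python3 -c "
from h import *
to([.56,-.1565,.21],-35.6);save('wrist','w14.png')"
```

```text
time: 19.45
ee_pos: [0.4392, -0.4141, 0.0194]
tcp_rot: [180.0, -0.1, -28.2]
wrist_force: [0.3, -0.0, -0.3]
opening: 0.0515
time: 20.15
ee_pos: [0.4381, -0.413, 0.2018]
tcp_rot: [180.0, -0.1, -28.2]
wrist_force: [-0.3, -0.5, 0.1]
opening: 0.0512
shift [-0.0551 -1.1347 -0.0335] mm [121.9 256.5   8.2] rows>= 5.68
turn [ 0.0002 -0.0005  0.0411] rows>= 0.86
t 20.15 pos [ 0.4381 -0.413   0.2018] rot [ 1.7996e+02 -8.0000e-02 -2.8200e+01] q [-43.3  11.6  14.3  92.5  -0.   74.9] F [-0.3 -0.5  0.1] open 0.0512
```

View pics/w14.png

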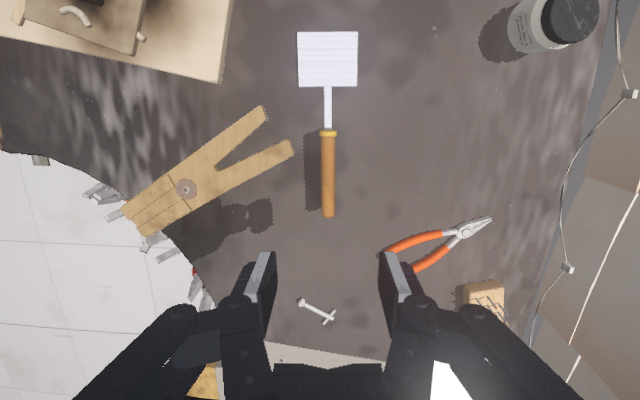

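```bash
python3 -m pendant '[[-0.008,-0.15,-0.01,0,0,0.006,0.4],[-0.008,-0.15,-0.01,0,0,0.006,0.4],[-0.008,-0.15,-0.01,0,0,0.006,0.4],[-0.008,-0.15,-0.01,0,0,0.006,0.4],[-0.008,-0.15,0,0,0,0.006,0.4],[-0.008,-0.15,0,0,0,0.006,0.4],[0,-0.1,0,0,0,0.005,0.4],[0,0,0,0,0,0,0.4]]' 40
python3 -c "
from h import *
to([.56,-.1565,.21],-35.6);im=save('wrist','w15.png')"
```

```text
time: 21.0
ee_pos: [0.5589, -0.185, 0.2015]
tcp_rot: [179.9, 0.6, -36.1]
wrist_force: [-0.5, -0.6, -0.7]
opening: 0.0511
shift [-0.064  -0.0948 -0.0335] mm [ 1.1 28.5  8.5] rows>= 0.6
turn [ 0.0007  0.0035 -0.0028] rows>= 0.09
t 21.0 pos [ 0.5589 -0.185   0.2015] rot [179.88   0.63 -36.1 ] q [-1.840e+01  1.050e+01  1.290e+01  9.300e+01  1.000e-01  1.077e+02] F [-0.5 -0.6 -0.7] open 0.0511
```

View pics/w15.png

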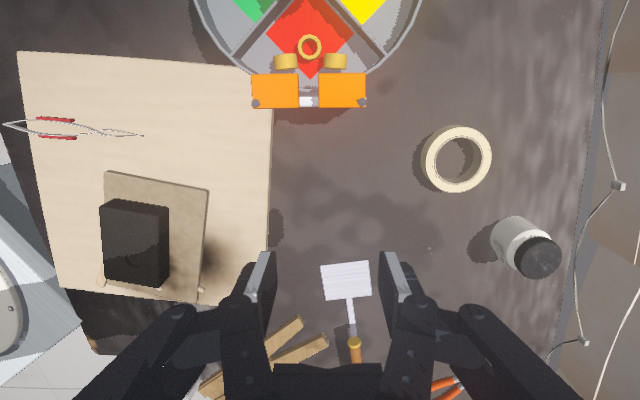

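```bash
python3 -m pendant '[[-0.03,-0.1,0,0.0007,0.0035,-0.0028,0.4],[-0.03,-0.13,0,0,0,0,0.4],[0,-0.13,0,0,0,0,0.4],[0,-0.1,0.05,0,0,0,0.4],[0,0,0.05,0,0,0,0.4],[0,0,0,0,0,0,0.4]]' 40
python3 - <<'E'
from h import *; import pickle
to();c=bot.calibration('wrist');im=save('wrist','w16.png');pickle.dump(c,open('w16.pkl','wb'))
cv2.imwrite('pics/w16c.png',cv2.resize(im[100:300,200:440,::-1],None,fx=3,fy=3,interpolation=cv2.INTER_CUBIC))
E
```

```text
time: 21.65
ee_pos: [0.6109, -0.0869, 0.1716]
tcp_rot: [179.7, 0.2, -35.8]
wrist_force: [0.8, -1.5, 0.1]
opening: 0.0513
turn [0.0015 0.0014 0.    ] rows>= 0.04
t 21.65 pos [ 0.6109 -0.0869  0.1716] rot [179.74   0.25 -35.83] q [-8.000e+00  1.390e+01  1.350e+01  9.000e+01 -1.000e-01  1.178e+02] F [ 0.8 -1.5  0.1] open 0.0513
```

View pics/w16.png

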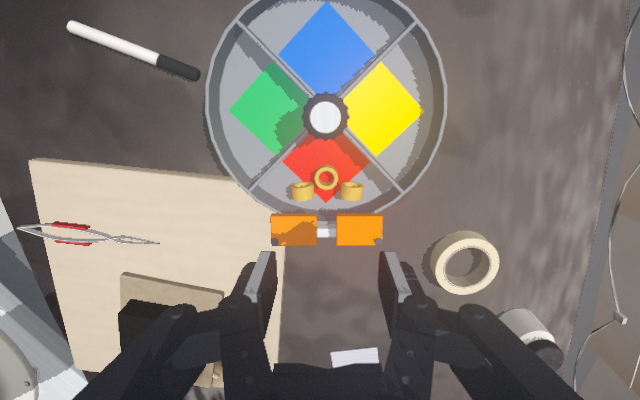

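Run:
```python
from h import *; import pickle
c=pickle.load(open('w16.pkl','rb'))
im=cv2.imread('pics/w16.png')[:,:,::-1].copy(); im3=cv2.imread('pics/t13.png')[:,:,::-1].copy()
W=blobs(im,(18,80,70),(30,255,255),(285,160,370,210),40); T=blobs(im3,(15,80,70),(30,255,255),(210,160,245,195),12)
for a,uv,_ in W: print('w',a,uv.round(1),onplane('wrist',uv,.044,c).round(4))
for a,uv,_ in T: print('t',a,uv.round(1),onplane('top',uv,.044).round(4))
for w in W:
    for t in T:
        p,g=tri(('wrist',w[1],c),('top',t[1])); 
        if g<.01: print(w[1].round(0),t[1].round(0),p.round(4),round(g,4))
```

```text
w 272 [325.9 177.2] [ 0.6157 -0.0776  0.044 ]
w 378 [301.9 191.2] [ 0.5908 -0.0755  0.044 ]
w 384 [351.3 191. ] [ 0.6266 -0.1011  0.044 ]
t 12 [213.2 160.2] [ 0.6575 -0.0563  0.044 ]
t 173 [238.4 175.1] [ 0.6222 -0.1141  0.044 ]
t 37 [224.  178.7] [ 0.6144 -0.0813  0.044 ]
t 123 [226.4 190.3] [ 0.5875 -0.087   0.044 ]
[326. 177.] [224. 179.] [ 0.6151 -0.0796  0.0369] 0.0014
[302. 191.] [226. 190.] [ 0.5881 -0.0817  0.0256] 0.0063
[351. 191.] [213. 160.] [ 0.6383 -0.0732  0.1349] 0.0002
[351. 191.] [238. 175.] [ 0.625  -0.1097  0.0196] 0.0038
```

View pics/w16c.png

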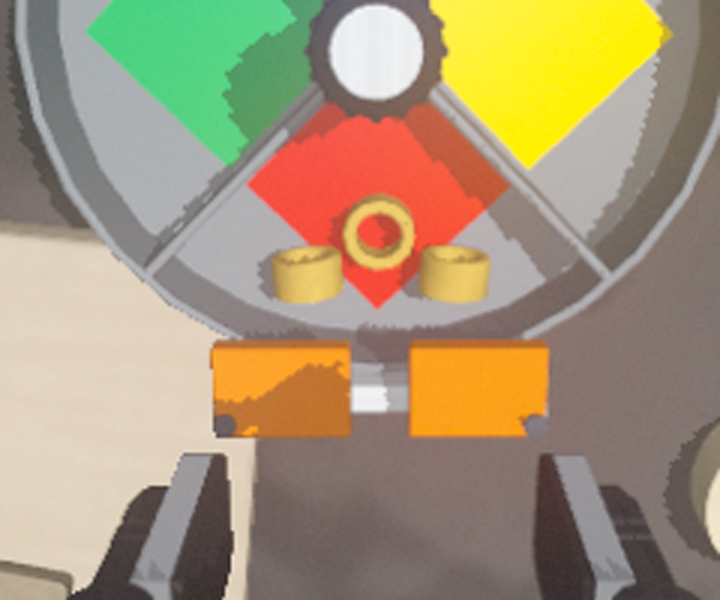

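```bash
python3 -m pendant '[[0,0,-0.1,0,0,0,0.4],[0,0,-0.1,0,0,0,0.4],[0,0,0,0,0,0,0.4],[0,0,0,0,0,0,0.4]]' 40; python3 -c "
from h import *
o=bot.get_obs(); print(o['wrist_force'],o['qd'].round(1)); bot.job_done()"
```

```text
time: 22.1
ee_pos: [0.6083, -0.0926, 0.2248]
tcp_rot: [179.7, 0.3, -36.2]
wrist_force: [0.8, 0.2, 0.2]
opening: 0.0513
[0.8475109  0.18181081 0.20538822] [-1.2 -1.1  1.5  0.8 -0.1 -0.3]
the job is handed in; nothing more can be done
```

The job is handed in at 22.1 s of the 72 s allowed; as far as I could measure, everything the task asked for was done, but no verdict is reported.

**What I did**
- I gripped the knob, turned the tray about 124° clockwise and let go.
- I took the shovel by its handle and carried it level. I then lowered it through the slot onto the rim and drew it back with about 4–12 N of press. The blanks came off into the red bay.
- I laid the shovel down where it had been and released it.

**What the last checks showed**
- **Red bay:** after release the top camera put it at -126.2°, against -125.6° for the scraper. That is under 1 mm off at its middle. A later wrist picture, after scraping, still shows it squarely behind.
- **Blanks:** all three are on the red bay's floor, within about 25 mm of its middle. One lies flat and the other two seem to be standing on edge.
- **Shovel:** it was flat on the bench in the picture taken after release.
- **Jar, tape and pliers:** I saw no contact with them and they look undisturbed in the last pictures. I did not measure their positions.
- **Robot:** it was clear of everything, with the wrist force under 1 N.

**What disagreed**
- The top and wrist cameras differed by about 3–4 mm in y, so I lined up on the knob grasp and the wrist view.
- Triangulating the two outer blanks' heights gave values below the floor. Orange scraper pixels got into the top camera's mask, so I judged those heights from the close picture instead.

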